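Tip a sample carton into the coding press and stamp it

TASK

Tip the tall sample carton over the loading edge of the coding press so that it lies flat on its back on the bed, label up. Push it fully home, square against both the end stop and the long fence, and only then press the palm knob all the way down until it rests on the brass depth stop, hold it there for about half a second without leaning hard on it, and let it spring back up. Leave the carton home in the press, and leave the bottles and the beaker alone.

Things in the scene. Friction and masses are not known exactly. Their poses are not given: they have to be found in the camera images.
- carton: Closed brown carton 90 mm deep (x) x 120 wide (y) x 200 tall (z), 0.28-0.56 kg, friction about 0.6. Origin: centre of its underside. White label on the front panel (x = -45 mm). It starts upright, its back (x = +45 mm) facing the loading edge 15 to 45 mm away, turned up to 0.1 rad, 20 to 45 mm off the bed's centre line on the side away from the fence. On its back, x points down.
- press: Bench coding press, fixed. Origin on the bench under the bed's middle; z up, x towards its column; cartons are fed along -y. Bed: aluminium plate 12 mm thick, x = -115 to +75, y = -140 to +140 mm. A carton that is home has its origin at x 0, y +72, z 57 mm and its z along the press's -y; its upper side is then 102 mm above the bench, 18 mm below the die.
- loading_edge (a point): Middle of the top of the bed's loading edge: x -20, y +140, z 12 mm of the press. The edge is a 12 mm step up from the bench along the press's x; it blocks the carton's bottom edge, so that the carton pivots over it onto the bed.
- end_stop (a point): Steel end stop bar across the bed's far end: this point is on its inner face (facing press +y) at bed level: x 0, y -128, z 12 mm of the press. The bar is 110 mm long (x) and 30 mm high.
- fence (a point): Steel fence along the column side of the bed: this point is on its inner face (facing press -x) at bed level, at its middle: x +60, y -70, z 12 mm of the press. Straight from y -140 to 0 mm, 22 mm high, then a flared lead-in to y +28 mm.
- barrel (a point): Centre of the top of the upright barrel (48 mm across, z 160 to 200 mm) that guides the plunger: x 0, y -75, z 200 mm of the press. In it, under the knob, is screwed the brass depth stop, a sleeve 45 mm across, set by the last user with its top 6 to 18 mm above the barrel; it is not tracked. An arm 44 mm wide joins the barrel to the grey column at x 75 to 125, y -105 to -45, 198 mm tall.
- plunger: Sprung plunger with a black palm knob 48 mm across, 22 mm thick. Origin: centre of the knob's underside, at rest x 0, y -75, z 238 mm of the press. Goes straight down, springs back: about 4 N to start, 150 N/m more; after 18 mm the die meets a lying carton: a soft step of 1 N, then 400 N/m more. It is down when the knob sits on the rigid depth stop, after 20 to 32 mm and at 9 to 16 N.
- knob_top (a point): Centre of the flat top of the palm knob, where it is pressed; 260 mm above the bench at rest. A firm press, 5 to 25 N more than it takes to reach the depth stop, is right; leaning harder on the stop harms the press.
- die: Rubber-faced sprung printing die, 44 x 28 mm, under the plunger. Origin: centre of its printing face, 120 mm above the bench at rest.
- amber_bottle: Bystander: amber glass bottle, 64 mm across, 150 mm tall, beyond the press. Origin: centre of its underside.
- beaker: Bystander: glass beaker, 74 mm across, 95 mm tall, to the right of the press. Origin: centre of its underside.
- ink_bottle: Bystander: small dark ink jar, 38 mm across, 60 mm tall, to the right of the press. Origin: centre of its underside.

How it is judged:
By the outcome, as a careful person would: the job done as asked, in the order asked, and still so for the second after the job is handed in, with the robot touching nothing.
It also fails if it takes over 67 s, if anything falls off the work surface, if the arm or the gripper's body presses on something with over 40 N, if the wrist force passes 120 N, or if a joint passes its speed limit or range.

ROBOT

A 6-joint arm with a two-finger parallel gripper is mounted at the origin on the work surface. World frame = base frame: x ahead of the robot, y to its left, z up, the work surface at z = 0. Lengths are in m, angles in rad, forces in N, time in s.
With the tool pointing down it reaches from about 0.3 to 0.95 m from the base axis. Payload 3.1 kg.
Tool frame: the origin (TCP) lies on the centre line of the jaws, within the pads' length; the fingertips stand 19 mm ahead of it and the grasp point (between the pads) is the TCP; x points along the fingers, y is the direction in which the jaws open and shut, and the axes are right-handed (so a half turn about x gives the same grasp; the last joint's range is limited). The gripper opens to 85 mm and grips with 20 to 120 N. Pads are 22 mm wide; open, the fingers measure 114 mm over their backs; the gripper's body (76 mm by 85 mm) begins 54 mm behind the grasp point. The pads swing forward as they close: fully open they stand 13 mm farther back than shut.
Start: joints at [-1.265, 0.308, 1.634, -0, 1.2, -0.07], TCP at [0.229, -0.581, 0.25] pointing down, gripper open.
Joint ranges: [-3.06, 3.06], [-0.79, 1.96], [0.05, 2.63], [-1.19, 4.34], [0.05, 2.64], [-2.94, 2.94]. Speed limits (rad/s): [2.79, 2.79, 3.14, 3.14, 3.14, 3.14].

INTERFACE

Orientations are given as a 3x3 rotation matrix whose columns are the frame's x, y, z axes.
In Python, from bench import sensors, optics, job gives the robot as it stands.
- The arm moves only by the tool play_rows, never from a script. Its argument "plan" is a list of rows, each a list of 3 entries, a list of its own where there are three numbers: the shift along the tool's x, y, z in m, then the turn, a rotation vector about the tool's x, y, z in degrees, then the opening, from 0 (shut) to 1 (fully open). In form: [[[x, y, z], [ax, ay, az], grip], ...]. A call has 1 to 8 rows; each row shifts and turns the commanded pose from where the row before left it, along the tool's axes as they then stand; what a row does not reach is not made up. A row lasts 1/10 s, in which the tool goes at most 50 mm and 8.59 degrees, less where a joint would pass 70% of its speed; a pose out of reach is approached as far as the arm can. A call is refused whole if a number of a shift passes 0.05 or a number of a turn 8.59, either way. A call with a gripper value outside its range is refused whole. The fingers move at their own pace and stop on an object; the grip force is fixed at half the most. Time passes only in rows, so rows that do not move let the fingers close. It gives the time, the measured TCP pose, the force and the opening at its end, in the units of the state.
- sensors.state(): the state, without advancing time (a new reading comes with each control period).
- optics.camera(name): name is "scene" or "top"; returns (picture, depth): 420x560x3 uint8, red, green, blue; 420x560 float32, m along the optical axis (not along the pixel's ray), 0 where there is no reading.
- optics.get_calibration(name): a dict with "intrinsics" (3x3 intrinsics, pixels), "R" (3x3) and "t" (3): a world point X has camera coordinates R X + t. Camera axes: x right, y down, z forward; pixel columns grow to the right and rows downward; lengths in m; the calibration is good to about 2 mm. A picture is of the moment at which its call begins. get_calibration takes no time and is no camera call.
- job.job_done(): hands the job in, once; it reports no verdict.
The state is a dict: "time_s": time; "q": joint angles; "qvel": joint speeds; "effort": joint torques, N m; "tcp_pos": TCP position; "ee_rot": TCP orientation; "force": force on the tool from outside, world axes, zero at the start; "wrist_torque": the same for the moment, N m; "opening": opening from 0.0 (shut) to 1.0 (fully open).
Only numpy, scipy, OpenCV 4.12 (cv2) and the standard library are available. Lean on these libraries where they do the work, as an engineer would, in place of code of your own. Each camera call takes 0.05 s, during which the arm holds its last target. There are 200 camera calls.

## Working session

There is one attempt and no reset: what is moved stays moved. The work goes in short steps, Python scripts to look and compute and a tool call to move; the robot and the scene stay as the last step left them, time stands still between calls to the robot, and variables do not carry over. Pictures are saved under pics/ and viewed, on a budget of 10 in all, crops included, one or two more only if the job needs it, and the job is handed in when it is done.

Besides the shell and the picture viewer there is one more tool, called by a JSON object that holds its "op" and its "data". play_rows: Moves the arm, as the interface text tells. Its arguments: {"type":"object","properties":{"plan":{"type":"array","items":{"type":"array"}}},"required":["plan"]}

```bash
mkdir -p pics; ls
cat > h.py <<'E'
import numpy as np, cv2
from bench import sensors, optics, job
def shot(n):
    im,d=optics.camera(n); c=optics.get_calibration(n); return im,d,c
def cloud(d,c):
    K=np.array(c["intrinsics"]);R=np.array(c["R"]);t=np.array(c["t"])
    v,u=np.mgrid[:d.shape[0],:d.shape[1]]
    P=np.stack([(u-K[0,2])/K[0,0]*d,(v-K[1,2])/K[1,1]*d,d],-1)
    W=(P-t)@R; W[d==0]=np.nan
    return W
def save(im,n): cv2.imwrite(n,im[:,:,::-1])
E
python3 - <<'E'
from h import *
for n in("scene","top"):
    im,d,c=shot(n); save(im,f"pics/{n}0.png"); np.savez(f"{n}0.npz",im=im,d=d); print(n,c)
print(sensors.state())
E
```

```text
pics
scene {'intrinsics': array([[426.61530385,   0.        , 282.83265638],
       [  0.        , 426.61530385, 206.81126071],
       [  0.        ,   0.        ,   1.        ]]), 'R': array([[ 0.84677574,  0.53191201,  0.00636044],
       [ 0.37873463, -0.59444312, -0.70936412],
       [-0.37353838,  0.60308125, -0.70481351]]), 't': array([-0.50203214, -0.16396188,  1.48868812])}
top {'intrinsics': array([[425.00176422,   0.        , 278.61032246],
       [  0.        , 425.00176422, 211.38148597],
       [  0.        ,   0.        ,   1.        ]]), 'R': array([[ 0.00147555, -0.99998868,  0.00452439],
       [-0.97570286, -0.00243095, -0.21908452],
       [ 0.21909303, -0.00409119, -0.9756954 ]]), 't': array([-0.05839817,  0.65900087,  1.18912379])}
{'time_s': 0.1, 'q': array([-1.26469560e+00,  3.08924993e-01,  1.63506648e+00, -2.97819820e-06,
        1.19973083e+00, -6.96936223e-02]), 'qvel': array([ 0.00043648, -0.0029457 , -0.00209333, -0.00080314, -0.0007225 ,
       -0.00209709]), 'effort': array([-2.76450937e-04, -4.16406155e+01, -2.77644575e+01, -1.11533943e-04,
        4.01246158e-03,  1.51593690e-05]), 'tcp_pos': array([ 0.22914269, -0.58070724,  0.24915406]), 'ee_rot': array([[-6.44400475e-04,  3.67011886e-01, -9.30216029e-01],
       [ 2.02981556e-03, -9.30213826e-01, -3.67012423e-01],
       [-9.99997732e-01, -2.12466995e-03, -1.45536208e-04]]), 'force': array([0.00947814, 0.386754  , 0.51524163]), 'wrist_torque': array([ 0.03562689, -0.02269488,  0.04016425]), 'opening': 0.9955465050943395}
```

View pics/scene0.png

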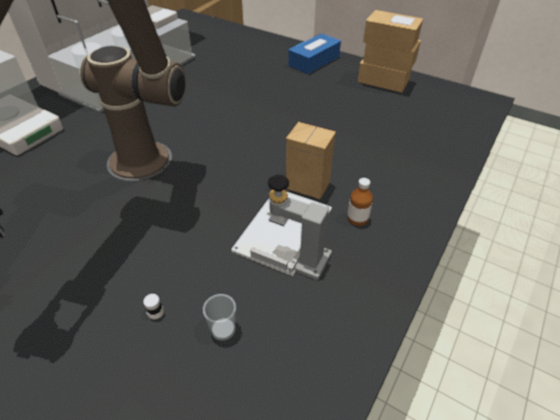

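View pics/top0.png

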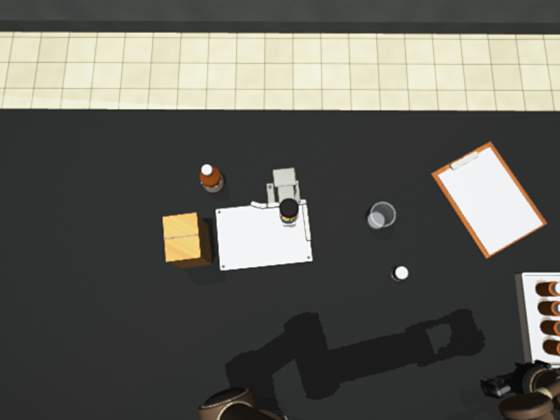

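```bash
cat > m.py <<'E'
from h import *
def rect(pts): 
    (c,s,a)=cv2.minAreaRect((pts*1000).astype(np.float32)); return np.round(c,1),np.round(s,1),round(a,2)
if __name__=="__main__":
  for n in("top","scene"):
    f=np.load(n+"0.npz"); im,d=f["im"],f["d"]; c=optics.get_calibration(n); W=cloud(d,c)
    x,y,z=W[...,0],W[...,1],W[...,2]
    roi=(x>.4)&(x<.95)&(y>-.4)&(y<.4)
    hsv=cv2.cvtColor(im,cv2.COLOR_RGB2HSV)
    print(n,"bench z",np.nanmedian(z[roi&(z<.01)]))
    for nm,m in (("bed",roi&(z>.006)&(z<.018)&(hsv[...,2]>120)&(hsv[...,1]<60)),
                 ("cart",roi&(z>.19)&(z<.21)&(hsv[...,1]>80)&(y>.1)),
                 ("cart all",roi&(z>.03)&(hsv[...,1]>80)&(hsv[...,0]<25)&(y>.05)),
                 ("knob",roi&(z>.245)&(z<.275)),("col",roi&(z>.185)&(z<.205)&(hsv[...,1]<60)),
                 ("fence",roi&(z>.03)&(z<.045)&(hsv[...,1]<60)),("brass",roi&(z>.2)&(z<.235)&(hsv[...,1]>80)&(y<.1))):
        m=m.astype(np.uint8)
        k,l,s,_=cv2.connectedComponentsWithStats(m)
        if k<2: print(nm,"none");continue
        i=1+s[1:,4].argmax(); mm=l==i; p=W[mm]
        print(nm,s[i],rect(p[:,:2]),"z",np.percentile(p[:,2],[2,50,98]).round(4),"min",p.min(0).round(3),"max",p.max(0).round(3))
E
python3 m.py
```

```text
top bench z -0.00023564120654183016
bed [ 216  205   96   66 4737] (array([599.9,  -9.2]), array([190.8, 280.5]), 5.83) z [0.0068 0.0116 0.0168] min [ 0.491 -0.157  0.006] max [0.694 0.138 0.018]
cart [ 163  213   38   49 1549] (array([562.4, 200.3]), array([120.4,  91.3]), 7.33) z [0.1942 0.1994 0.2038] min [0.498 0.148 0.19 ] max [0.626 0.251 0.207]
cart all [ 163  213   47   55 2139] (array([562.2, 200. ]), array([120.9,  92. ]), 7.35) z [0.0435 0.1983 0.2034] min [0.498 0.147 0.03 ] max [0.628 0.251 0.207]
knob [279 198  20  20 320] (array([627.9, -81.4]), array([50.6, 48.3]), 0.63) z [0.2538 0.2591 0.2638] min [ 0.602 -0.106  0.252] max [ 0.653 -0.057  0.264]
col [273 168  23  37 601] (array([704.1, -74.2]), array([97.1, 60.3]), 7.96) z [0.1912 0.1967 0.2012] min [ 0.653 -0.101  0.188] max [ 0.755 -0.041  0.203]
fence [302 205   9  36 136] (array([ 633.4, -140.1]), array([107.9,  12.3]), 6.35) z [0.0324 0.0409 0.0446] min [ 0.58  -0.152  0.032] max [ 0.686 -0.129  0.045]
brass [282 216  14   5  26] (array([610.9, -82.7]), array([ 8.8, 34.3]), 2.09) z [0.2046 0.2133 0.2174] min [
[... 493 characters left out ...]
7 0.1518 0.2047] min [0.498 0.146 0.03 ] max [0.627 0.256 0.207]
knob [268 174  21  17 278] (array([628.2, -83.5]), array([49.3, 48. ]), 2.63) z [0.2515 0.2615 0.2642] min [ 0.604 -0.108  0.249] max [ 0.653 -0.059  0.265]
col [269 197  60  31 898] (array([679.3, -77.7]), array([147.5,  60.7]), 6.87) z [0.1858 0.1984 0.2028] min [ 0.606 -0.107  0.185] max [ 0.755 -0.04   0.205]
fence [250 247  38  20 223] (array([ 634. , -140.1]), array([110.1,  15.4]), 6.78) z [0.0306 0.0415 0.0448] min [ 0.579 -0.153  0.03 ] max [ 0.689 -0.129  0.045]
brass [269 190  18  14 153] (array([630. , -86.2]), array([42.1, 41.2]), 34.04) z [0.2032 0.2156 0.2177] min [ 0.605 -0.106  0.201] max [ 0.651 -0.06   0.219]
```

```bash
cat > p.py <<'E'
from h import *
from scipy.spatial.transform import Rotation as Ro, Slerp
TH=np.radians(6.0); PO=np.array([.6199,-.0071,0])
XP=np.array([np.cos(TH),np.sin(TH),0]);YP=np.array([-np.sin(TH),np.cos(TH),0]);ZW=np.array([0,0,1.])
RP=np.stack([XP,YP,ZW],1)
def w(p): return PO+RP@(np.array(p)/1000)   # press mm -> world m
def pr(p): return (RP.T@(np.array(p)-PO))*1000
def tool(phi,yaw=0): # tool x tilted phi deg from down towards -YP, tool y = XP
    a=np.radians(phi); x=-np.sin(a)*YP-np.cos(a)*ZW; y=XP
    R=np.stack([x,y,np.cross(x,y)],1)
    return Ro.from_euler('z',yaw,degrees=True).as_matrix()@R
def plan(p0,R0,p1,R1,n,g):
    s=Slerp([0,1],Ro.from_matrix([R0,R1])); R=R0;p=np.array(p0);out=[]
    for k in range(1,n+1):
        pt=p0+(p1-p0)*k/n; Rt=s(k/n).as_matrix()
        d=np.round(R.T@(pt-p),3); v=np.round(Ro.from_matrix(R.T@Rt).as_rotvec(degrees=True),1)
        out.append([d.tolist(),v.tolist(),g]); p=p+R@d; R=R@Ro.from_rotvec(v,degrees=True).as_matrix()
    for i in range(0,n,8): print(out[i:i+8])
    return p,R
def cur():
    s=sensors.state(); return np.array(s["tcp_pos"]),np.array(s["ee_rot"]),s
def tip(t,R,L=19): return w(t)-R[:,0]*L/1000
E
python3 - <<'E'
from p import *
p,R,s=cur()
print(pr([.5624,.2003,.2]), pr([.6279,-.0814,.26]),pr([.6334,-.1401,0]))
Rm=tool(20)
p,R=plan(p,R,np.array([.50,.33,.34]),Rm,23,.5)
R1=tool(45); p,R=plan(p,R,tip([-36,290,45],R1),R1,8,.5)
E
```

```text
[-35.5058057  212.27422774 200.        ] [ 1.89710342e-01 -7.47292045e+01  2.60000000e+02] [  -0.47624003 -133.68254634    0.        ]
[[[-0.004, -0.033, -0.025], [-3.2, -0.7, 0.6], 0.5], [[-0.004, -0.03, -0.028], [-3.2, -0.8, 0.5], 0.5], [[-0.006, -0.03, -0.029], [-3.2, -0.7, 0.6], 0.5], [[-0.005, -0.028, -0.03], [-3.2, -0.8, 0.6], 0.5], [[-0.007, -0.026, -0.032], [-3.2, -0.7, 0.5], 0.5], [[-0.007, -0.024, -0.033], [-3.2, -0.8, 0.6], 0.5], [[-0.008, -0.022, -0.034], [-3.2, -0.7, 0.6], 0.5], [[-0.009, -0.02, -0.035], [-3.2, -0.8, 0.5], 0.5]]
[[[-0.009, -0.018, -0.036], [-3.2, -0.7, 0.6], 0.5], [[-0.01, -0.015, -0.038], [-3.2, -0.8, 0.6], 0.5], [[-0.01, -0.014, -0.037], [-3.2, -0.7, 0.6], 0.5], [[-0.011, -0.011, -0.039], [-3.2, -0.8, 0.5], 0.5], [[-0.012, -0.009, -0.038], [-3.2, -0.7, 0.6], 0.5], [[-0.012, -0.007, -0.04], [-3.2, -0.8, 0.6], 0.5], [[-0.013, -0.005, -0.039], [-3.2, -0.7, 0.5], 0.5], [[-0.013, -0.002, -0.039], [-3.2, -0.7, 0.6], 0.5]]
[[[-0.014, 0.0, -0.039], [-3.2, -0.8, 0.6], 0.5], [[-0.015, 0.003, -0.039], [-3.2, -0.7, 0.5], 0.5], [[-0.015, 0.004, -0.038], [-3.2, -0.8, 0.6], 0.5], [[-0.015, 0.007, -0.038], [-3.2, -0.7, 0.6], 0.5], [[-0.016, 0.01, -0.037], [-3.2, -0.8, 0.5], 0.5], [[-0.016, 0.011, -0.037], [-3.2, -0.7, 0.6], 0.5], [[-0.016, 0.014, -0.035], [-3.3, -0.8, 0.6], 0.5]]
[[[0.035, 0.006, -0.007], [0.0, -3.1, -0.0], 0.5], [[0.034, 0.006, -0.009], [0.0, -3.1, -0.0], 0.5], [[0.034, 0.006, -0.01], [0.0, -3.2, -0.0], 0.5], [[0.034, 0.006, -0.013], [0.0, -3.1, -0.0], 0.5], [[0.032, 0.006, -0.014], [0.0, -3.1, -0.0], 0.5], [[0.032, 0.006, -0.016], [0.0, -3.1, -0.0], 0.5], [[0.031, 0.006, -0.018], [0.0, -3.2, -0.0], 0.5], [[0.03, 0.006, -0.019], [0.0, -3.1, -0.0], 0.5]]
```

{"op": "play_rows", "data": {"plan": [[[-0.004,-0.033,-0.025],[-3.2,-0.7,0.6],0.5],[[-0.004,-0.03,-0.028],[-3.2,-0.8,0.5],0.5],[[-0.006,-0.03,-0.029],[-3.2,-0.7,0.6],0.5],[[-0.005,-0.028,-0.03],[-3.2,-0.8,0.6],0.5],[[-0.007,-0.026,-0.032],[-3.2,-0.7,0.5],0.5],[[-0.007,-0.024,-0.033],[-3.2,-0.8,0.6],0.5],[[-0.008,-0.022,-0.034],[-3.2,-0.7,0.6],0.5],[[-0.009,-0.02,-0.035],[-3.2,-0.8,0.5],0.5]]}}

```text
time_s: 0.9
tcp_pos: [0.3229, -0.2626, 0.2815]
ee_rot: [[-0.042, 0.735, -0.676], [-0.123, -0.675, -0.727], [-0.992, 0.053, 0.119]]
force: [1.0, 0.2, 0.2]
opening: 0.501
```

{"op": "play_rows", "data": {"plan": [[[-0.009,-0.018,-0.036],[-3.2,-0.7,0.6],0.5],[[-0.01,-0.015,-0.038],[-3.2,-0.8,0.6],0.5],[[-0.01,-0.014,-0.037],[-3.2,-0.7,0.6],0.5],[[-0.011,-0.011,-0.039],[-3.2,-0.8,0.5],0.5],[[-0.012,-0.009,-0.038],[-3.2,-0.7,0.6],0.5],[[-0.012,-0.007,-0.04],[-3.2,-0.8,0.6],0.5],[[-0.013,-0.005,-0.039],[-3.2,-0.7,0.5],0.5],[[-0.013,-0.002,-0.039],[-3.2,-0.7,0.6],0.5]]}}

```text
time_s: 1.7
tcp_pos: [0.4176, 0.0541, 0.3118]
ee_rot: [[-0.023, 0.958, -0.286], [-0.25, -0.283, -0.926], [-0.968, 0.05, 0.246]]
force: [0.1, -0.9, -0.4]
opening: 0.503
```

{"op": "play_rows", "data": {"plan": [[[-0.014,0.0,-0.039],[-3.2,-0.8,0.6],0.5],[[-0.015,0.003,-0.039],[-3.2,-0.7,0.5],0.5],[[-0.015,0.004,-0.038],[-3.2,-0.8,0.6],0.5],[[-0.015,0.007,-0.038],[-3.2,-0.7,0.6],0.5],[[-0.016,0.01,-0.037],[-3.2,-0.8,0.5],0.5],[[-0.016,0.011,-0.037],[-3.2,-0.7,0.6],0.5],[[-0.016,0.014,-0.035],[-3.3,-0.8,0.6],0.5]]}}

```text
time_s: 2.4
tcp_pos: [0.5001, 0.3307, 0.3388]
ee_rot: [[0.036, 0.994, 0.102], [-0.343, 0.108, -0.933], [-0.939, -0.001, 0.345]]
force: [-0.2, -0.6, 0.4]
opening: 0.503
```

{"op": "play_rows", "data": {"plan": [[[0.035,0.006,-0.007],[0.0,-3.1,0.0],0.5],[[0.034,0.006,-0.009],[0.0,-3.1,0.0],0.5],[[0.034,0.006,-0.01],[0.0,-3.2,0.0],0.5],[[0.034,0.006,-0.013],[0.0,-3.1,0.0],0.5],[[0.032,0.006,-0.014],[0.0,-3.1,0.0],0.5],[[0.032,0.006,-0.016],[0.0,-3.1,0.0],0.5],[[0.031,0.006,-0.018],[0.0,-3.2,0.0],0.5],[[0.03,0.006,-0.019],[0.0,-3.1,0.0],0.5]]}}

```text
time_s: 3.2
tcp_pos: [0.5526, 0.2893, 0.0562]
ee_rot: [[0.075, 0.994, 0.075], [-0.706, 0.106, -0.7], [-0.704, -0.0, 0.71]]
force: [-0.0, 0.3, 0.5]
opening: 0.501
```

Run:
```python
from p import *
p,R,s=cur(); print(pr(p),pr(p+R[:,0]*.019),R.round(2))
im,d,c=shot("scene"); save(cv2.resize(im[100:300,180:440],None,fx=2.5,fy=2.5),"pics/a.png")
# horizontal push: target tip y 232 (carton 255 face -> edge needs 27)
plan(p,R,p-YP*.048,R,8,.5)
```

```text
[-35.95018692 301.78795908  56.2430427 ] [-35.93538401 288.29340386  42.86781335] [[ 0.08  0.99  0.07]
 [-0.71  0.11 -0.7 ]
 [-0.7  -0.    0.71]]
[[[0.004, -0.0, 0.004], [0.0, -0.0, -0.0], 0.5], [[0.005, -0.0, 0.004], [0.0, -0.0, -0.0], 0.5], [[0.004, -0.0, 0.005], [0.0, -0.0, -0.0], 0.5], [[0.004, -0.0, 0.004], [0.0, -0.0, -0.0], 0.5], [[0.004, -0.0, 0.004], [0.0, -0.0, -0.0], 0.5], [[0.005, -0.0, 0.004], [0.0, -0.0, -0.0], 0.5], [[0.004, -0.0, 0.005], [0.0, -0.0, -0.0], 0.5], [[0.004, -0.0, 0.004], [0.0, -0.0, -0.0], 0.5]]
```

View pics/a.png

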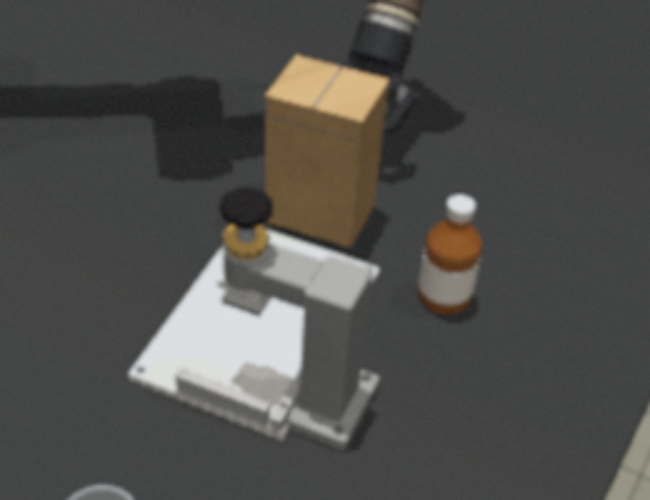

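{"op": "play_rows", "data": {"plan": [[[0.004,0,0.004],[0,0,0],0.5],[[0.004,0,0.004],[0,0,0],0.5],[[0.004,0,0.004],[0,0,0],0.5],[[0.003,0,0.003],[0,0,0],0.5],[[0.003,0,0.003],[0,0,0],0.5],[[0.003,0,0.003],[0,0,0],0.5],[[0.003,0,0.003],[0,0,0],0.5],[[0.003,0,0.003],[0,0,0],0.5]]}}

```text
time_s: 4.05
tcp_pos: [0.5574, 0.2522, 0.0593]
ee_rot: [[0.077, 0.994, 0.073], [-0.704, 0.106, -0.703], [-0.706, 0.002, 0.708]]
force: [-0.0, 3.5, 2.8]
opening: 0.501
```

{"op": "play_rows", "data": {"plan": [[[0.002,0,0.002],[0,0,0],0.5],[[0.002,0,0.002],[0,0,0],0.5],[[0.001,0,0.001],[0,0,0],0.5],[[0.001,0,0.001],[0,0,0],0.5],[[0.001,0,0.001],[0,0,0],0.5]]}}

```text
time_s: 4.55
tcp_pos: [0.5577, 0.2417, 0.0582]
ee_rot: [[0.075, 0.994, 0.074], [-0.705, 0.105, -0.701], [-0.705, 0.0, 0.709]]
force: [-0.5, 3.6, 2.8]
opening: 0.501
```

{"op": "play_rows", "data": {"plan": [[[0.001,0,0.001],[0,0,0],0.5],[[0.001,0,0.001],[0,0,0],0.5],[[0.001,0,0.001],[0,0,0],0.5],[[0.001,0,0.001],[0,0,0],0.5],[[0.001,0,0.001],[0,0,0],0.5]]}}

```text
time_s: 5.05
tcp_pos: [0.5582, 0.2354, 0.0582]
ee_rot: [[0.075, 0.994, 0.074], [-0.703, 0.105, -0.703], [-0.707, 0.0, 0.707]]
force: [-3.0, 8.9, 4.0]
opening: 0.496
```

```bash
cat > c.py <<'E'
from p import *
from m import rect
import sys
def cart(zlo,zhi,n="top"):
    im,d,c=shot(n); W=cloud(d,c); hsv=cv2.cvtColor(im,cv2.COLOR_RGB2HSV)
    m=(W[...,2]>zlo)&(W[...,2]<zhi)&(W[...,0]>.4)&(W[...,0]<.8)&(W[...,1]>-.2)&(W[...,1]<.3)&(hsv[...,1]>80)&(hsv[...,0]<25)
    k,l,s,_=cv2.connectedComponentsWithStats(m.astype(np.uint8)); i=1+s[1:,4].argmax()
    P=(W[l==i]-PO)@RP; r=rect(P[:,:2]); print(n,s[i],r,"z",np.percentile(P[:,2],[2,50,98])*1000)
    print("corners",cv2.boxPoints((r[0],r[1],r[2])).round(1).tolist()); return im
if __name__=="__main__":
    im=cart(float(sys.argv[1]),float(sys.argv[2])); p,R,s=cur(); print(pr(p),pr(p+R[:,0]*.019),s["force"],s["time_s"])
E
python3 c.py .185 .21
```

```text
top [ 174  213   37   49 1561] (array([-37.9, 185. ]), array([ 90.9, 120.5]), 89.88) z [193.01249935 199.32657696 203.60942301]
corners [[-98.19999694824219, 139.6999969482422], [22.299999237060547, 139.39999389648438], [22.399999618530273, 230.3000030517578], [-98.0999984741211, 230.60000610351562]]
[-36.01639141 247.72781247  58.20788311] [-36.00502383 234.29066416  44.77497887] [-2.05770937  5.85702759  3.01579559] 5.1
```

{"op": "play_rows", "data": {"plan": [[[-0.008,0,-0.008],[0,0,0],0.5],[[-0.008,0,-0.008],[0,0,0],0.5],[[-0.03,0,0.03],[0,0,0],0.5],[[-0.03,0,0.03],[0,0,0],0.5],[[-0.029,0,0.029],[0,0,0],0.5],[[0,0,0],[0,0,0],0.5],[[0.007,0,0.007],[0,0,0],0.5],[[0.007,0,0.007],[0,0,0],0.5]]}}

```text
time_s: 5.9
tcp_pos: [0.5572, 0.2369, 0.1826]
ee_rot: [[0.073, 0.994, 0.076], [-0.706, 0.106, -0.7], [-0.704, -0.002, 0.71]]
force: [-0.8, 0.2, -0.6]
opening: 0.499
```

{"op": "play_rows", "data": {"plan": [[[0.005,0,0.005],[0,0,0],0.5],[[0.005,0,0.005],[0,0,0],0.5],[[0.005,0,0.005],[0,0,0],0.5],[[0.005,0,0.005],[0,0,0],0.5],[[0.005,0,0.005],[0,0,0],0.5],[[0.005,0,0.005],[0,0,0],0.5],[[0.005,0,0.005],[0,0,0],0.5]]}}

```text
time_s: 6.6
tcp_pos: [0.5634, 0.1879, 0.1843]
ee_rot: [[0.075, 0.994, 0.074], [-0.705, 0.105, -0.701], [-0.705, 0.0, 0.709]]
force: [0.1, 0.6, 1.0]
opening: 0.498
```

```bash
python3 c.py .1 .24
python3 - <<'E'
from p import *
im,d,c=shot("scene"); save(cv2.resize(im[80:280,180:440],None,fx=2.5,fy=2.5),"pics/b.png")
E
```

```text
top [ 190  212   42   52 1765] (array([-37.8, 143.8]), array([120.8, 121.2]), 89.44) z [119.07681273 202.22903941 217.55411583]
corners [[-99.0, 84.0], [22.200000762939453, 82.80000305175781], [23.399999618530273, 203.60000610351562], [-97.80000305175781, 204.8000030517578]]
[-36.04045638 198.70434134 184.34530596] [-36.04745722 185.21998891 170.95978429] [-0.05718824 -1.68806908  0.53769813] 6.65
```

View pics/b.png

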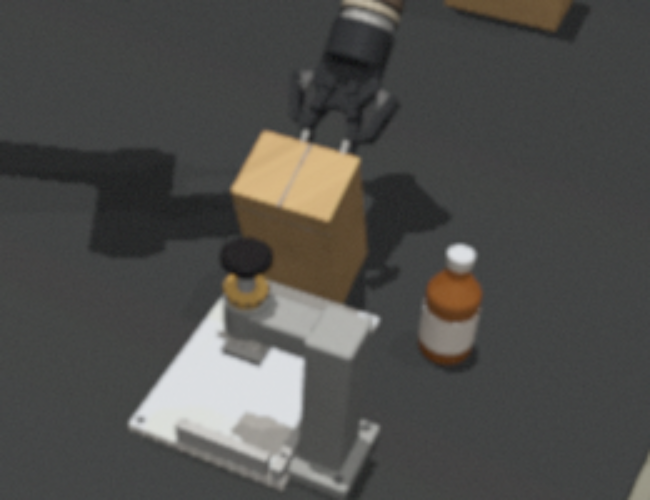

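{"op": "play_rows", "data": {"plan": [[[0.005,0,0.005],[0,0,0],0.5],[[0.005,0,0.005],[0,0,0],0.5],[[0.004,0,0.004],[0,0,0],0.5],[[0.004,0,0.004],[0,0,0],0.5],[[0.003,0,0.003],[0,0,0],0.5],[[0.003,0,0.003],[0,0,0],0.5],[[0,0,0],[0,0,0],0.5],[[0,0,0],[0,0,0],0.5]]}}

```text
time_s: 7.5
tcp_pos: [0.5669, 0.1548, 0.1843]
ee_rot: [[0.075, 0.994, 0.074], [-0.705, 0.105, -0.702], [-0.705, 0.0, 0.709]]
force: [-0.1, 0.3, 0.3]
opening: 0.499
```

```bash
python3 c.py .05 .24
```

```text
top [ 192  211   76   54 2340] (array([-38.1,  98.3]), array([119.7, 216. ]), 0.15) z [ 75.43047281 126.74826201 182.28799705]
corners [[-98.19999694824219, 206.10000610351562], [-97.69999694824219, -9.899999618530273], [22.0, -9.5], [21.5, 206.5]]
[-35.71807977 166.64957095 184.37879146] [-35.69983721 153.18406677 170.97431966] [-0.08243601  1.16625081  0.01560359] 7.55
```

{"op": "play_rows", "data": {"plan": [[[-0.02,0,-0.01],[0,0,0],0.5],[[-0.03,0,-0.02],[0,0,0],0.5],[[-0.03,0,-0.02],[0,0,0],0.5],[[0,0,0],[0,0,0],0.5],[[0,0,0],[0,0,0],0.5]]}}

```text
time_s: 8.05
tcp_pos: [0.5572, 0.2473, 0.2054]
ee_rot: [[0.077, 0.994, 0.075], [-0.705, 0.107, -0.701], [-0.705, 0.001, 0.709]]
force: [-0.5, 0.6, 0.5]
opening: 0.495
```

```bash
python3 c.py .085 .12;  python3 - <<'E'
from p import *
im,d,c=shot("scene"); save(cv2.resize(im[100:300,180:440],None,fx=2.5,fy=2.5),"pics/c.png")
E
```

```text
top [ 201  215   73   48 1955] (array([-38.,  75.]), array([200.1, 120.1]), 89.93) z [ 95.60764164 101.4011175  106.39110288]
corners [[-98.19999694824219, -25.0], [21.899999618530273, -25.100000381469727], [22.200000762939453, 175.0], [-97.9000015258789, 175.10000610351562]]
[-36.08713906 258.51563087 205.11106476] [-36.068946   245.03914071 191.71763795] [ 0.67538664  0.27494142 -0.28533245] 8.1
```

View pics/c.png

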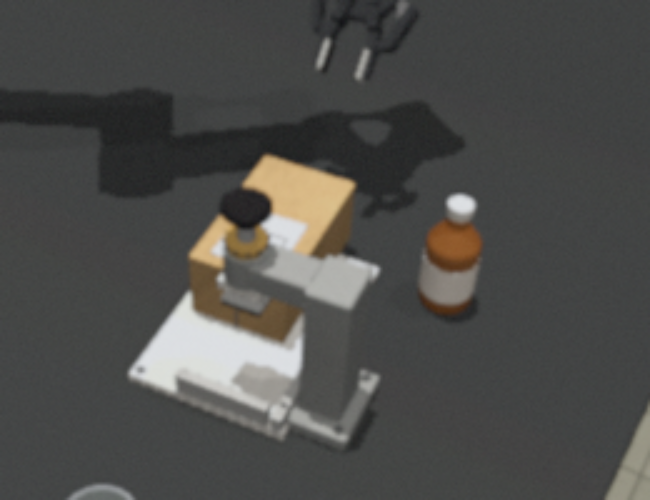

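Run:
```python
from p import *
p,R,s=cur(); R1=tool(45,90); Rm=tool(40,75)
p,R=plan(p,R,tip([-150,165,150],Rm),Rm,10,.6)
p,R=plan(p,R,tip([-128,75,48],R1),R1,6,.6)
```

```text
[[[0.009, -0.013, 0.003], [-5.5, 0.4, 5.1], 0.6], [[0.008, -0.013, 0.003], [-5.5, 0.5, 5.1], 0.6], [[0.007, -0.015, 0.001], [-5.5, 0.4, 5.0], 0.6], [[0.006, -0.015, -0.001], [-5.6, 0.5, 5.1], 0.6], [[0.004, -0.015, -0.002], [-5.5, 0.4, 5.1], 0.6], [[0.002, -0.015, -0.003], [-5.5, 0.4, 5.1], 0.6], [[0.002, -0.015, -0.005], [-5.5, 0.5, 5.1], 0.6], [[0.0, -0.015, -0.006], [-5.5, 0.4, 5.0], 0.6]]
[[[-0.001, -0.014, -0.007], [-5.5, 0.5, 5.1], 0.6], [[-0.002, -0.013, -0.009], [-5.6, 0.4, 5.1], 0.6]]
[[[0.018, -0.014, -0.006], [-1.8, -0.8, 1.7], 0.6], [[0.017, -0.015, -0.006], [-1.9, -0.8, 1.7], 0.6], [[0.017, -0.014, -0.007], [-1.8, -0.9, 1.7], 0.6], [[0.016, -0.016, -0.007], [-1.9, -0.8, 1.6], 0.6], [[0.016, -0.015, -0.009], [-1.8, -0.8, 1.7], 0.6], [[0.015, -0.015, -0.009], [-1.8, -0.9, 1.7], 0.6]]
```

{"op": "play_rows", "data": {"plan": [[[0.009,-0.013,0.003],[-5.5,0.4,5.1],0.6],[[0.008,-0.013,0.003],[-5.5,0.5,5.1],0.6],[[0.007,-0.015,0.001],[-5.5,0.4,5.0],0.6],[[0.006,-0.015,-0.001],[-5.6,0.5,5.1],0.6],[[0.004,-0.015,-0.002],[-5.5,0.4,5.1],0.6],[[0.002,-0.015,-0.003],[-5.5,0.4,5.1],0.6],[[0.002,-0.015,-0.005],[-5.5,0.5,5.1],0.6],[[0.0,-0.015,-0.006],[-5.5,0.4,5.0],0.6]]}}

```text
time_s: 8.95
tcp_pos: [0.4634, 0.1631, 0.1721]
ee_rot: [[0.597, 0.403, 0.694], [-0.271, 0.915, -0.298], [-0.755, -0.01, 0.656]]
force: [0.9, -0.2, -0.2]
opening: 0.601
```

{"op": "play_rows", "data": {"plan": [[[-0.001,-0.014,-0.007],[-5.5,0.5,5.1],0.6],[[-0.002,-0.013,-0.009],[-5.6,0.4,5.1],0.6],[[0.018,-0.014,-0.006],[-1.8,-0.8,1.7],0.6],[[0.017,-0.015,-0.006],[-1.9,-0.8,1.7],0.6],[[0.017,-0.014,-0.007],[-1.8,-0.9,1.7],0.6],[[0.016,-0.016,-0.007],[-1.9,-0.8,1.6],0.6],[[0.016,-0.015,-0.009],[-1.8,-0.8,1.7],0.6],[[0.015,-0.015,-0.009],[-1.8,-0.9,1.7],0.6]]}}

```text
time_s: 9.75
tcp_pos: [0.4569, 0.0774, 0.1388]
ee_rot: [[0.633, -0.065, 0.772], [0.016, 0.997, 0.071], [-0.774, -0.032, 0.632]]
force: [-0.6, -0.6, 0.8]
opening: 0.603
```

```bash
python3 c.py .085 .12;  python3 - <<'E'
from p import *
p,R,s=cur();print((RP.T@R).round(3),s["q"].round(2)); plan(p,R,tip([-104,75,48],tool(45,90)),tool(45,90),2,.6)
E
```

```text
top [ 201  215   73   48 1951] (array([-37.7,  75. ]), array([200.2, 120.7]), 89.92) z [ 95.60521747 101.39258004 106.20383004]
corners [[-98.19999694824219, -25.0], [22.5, -25.200000762939453], [22.799999237060547, 175.0], [-97.9000015258789, 175.1999969482422]]
[-153.1065589   101.43547822  138.86495973] [-141.11655638  100.49494119  124.15594108] [-0.6459395   0.14517663 -0.39904691] 9.8
[[ 0.631  0.038  0.775]
 [-0.05   0.999 -0.009]
 [-0.774 -0.033  0.632]] [ 0.11 -0.08  2.52 -1.19  0.06 -0.37]
[[[0.042, -0.011, -0.011], [-0.2, -2.9, 1.4], 0.6], [[0.041, -0.012, -0.012], [-0.1, -2.9, 1.5], 0.6]]
```

Run:
```python
from p import *
p,R,s=cur(); R1=tool(20,90)
p,R=plan(p,R,tip([-130,75,110],R1),R1,4,.6)
p,R=plan(p,R,tip([-115,75,42],R1),R1,4,.6)
```

```text
[[[0.005, -0.006, 0.002], [-0.2, 4.8, 0.7], 0.6], [[0.005, -0.007, 0.001], [-0.3, 4.8, 0.7], 0.6], [[0.005, -0.006, 0.003], [-0.2, 4.8, 0.6], 0.6], [[0.004, -0.007, 0.002], [-0.3, 4.8, 0.7], 0.6]]
[[[0.017, 0.0, -0.002], [0.0, -0.0, 0.0], 0.6], [[0.017, 0.0, -0.002], [0.0, -0.0, 0.0], 0.6], [[0.018, 0.0, -0.003], [0.0, -0.0, 0.0], 0.6], [[0.017, 0.0, -0.002], [0.0, -0.0, 0.0], 0.6]]
```

{"op": "play_rows", "data": {"plan": [[[0.005,-0.006,0.002],[-0.2,4.8,0.7],0.6],[[0.005,-0.007,0.001],[-0.3,4.8,0.7],0.6],[[0.005,-0.006,0.003],[-0.2,4.8,0.6],0.6],[[0.004,-0.007,0.002],[-0.3,4.8,0.7],0.6]]}}

```text
time_s: 10.2
tcp_pos: [0.4664, 0.0546, 0.1371]
ee_rot: [[0.547, -0.047, 0.836], [-0.029, 0.997, 0.075], [-0.837, -0.065, 0.544]]
force: [0.7, -0.2, 0.0]
opening: 0.6
```

Run:
```python
from p import *
p,R,s=cur(); R1=tool(20,90);print((RP.T@R).round(3),s["q"].round(2),pr(p+R[:,0]*.019))
p,R=plan(p,R,tip([-118,75,42],R1),R1,8,.6)
```

```text
[[ 0.541  0.057  0.839]
 [-0.086  0.996 -0.013]
 [-0.837 -0.065  0.544]] [ 0.06 -0.06  2.44 -0.35  0.19 -1.25] [-135.90271442   75.74505714  121.23712078]
[[[0.01, 0.0, -0.003], [-0.2, 1.6, 0.6], 0.6], [[0.009, 0.001, -0.003], [-0.1, 1.6, 0.6], 0.6], [[0.01, 0.0, -0.002], [-0.2, 1.6, 0.6], 0.6], [[0.01, 0.0, -0.002], [-0.1, 1.7, 0.6], 0.6], [[0.01, 0.0, -0.002], [-0.2, 1.6, 0.6], 0.6], [[0.01, 0.001, -0.002], [-0.2, 1.6, 0.6], 0.6], [[0.009, -0.001, -0.001], [-0.1, 1.6, 0.6], 0.6], [[0.01, 0.0, -0.001], [-0.2, 1.6, 0.6], 0.6]]
```

Recovering out of the near-singular pose; continue.

{"op": "play_rows", "data": {"plan": [[[0.01,0.0,-0.003],[-0.2,1.6,0.6],0.6],[[0.009,0.001,-0.003],[-0.1,1.6,0.6],0.6],[[0.01,0.0,-0.002],[-0.2,1.6,0.6],0.6],[[0.01,0.0,-0.002],[-0.1,1.7,0.6],0.6],[[0.01,0.0,-0.002],[-0.2,1.6,0.6],0.6],[[0.01,0.001,-0.002],[-0.2,1.6,0.6],0.6],[[0.009,-0.001,-0.001],[-0.1,1.6,0.6],0.6],[[0.01,0.0,-0.001],[-0.2,1.6,0.6],0.6]]}}

```text
time_s: 11.0
tcp_pos: [0.4894, 0.0543, 0.0608]
ee_rot: [[0.342, -0.104, 0.934], [0.036, 0.995, 0.098], [-0.939, -0.0, 0.344]]
force: [0.7, 0.2, 0.2]
opening: 0.598
```

```bash
python3 c.py .085 .12
python3 - <<'E'
from p import *
p,R,s=cur(); R1=tool(20,90);print((RP.T@R).round(3),s["q"].round(2))
p,R=plan(p,R,tip([-98,75,42],R1),R1,4,.6)
p,R=plan(p,R,tip([-63,75,42],R1),R1,8,.6)
E
```

```text
top [ 201  215   73   48 1958] (array([-37.6,  75. ]), array([120.4, 200.2]), 0.23) z [ 95.33962495 101.33751959 106.02895254]
corners [[-98.19999694824219, 174.89999389648438], [-97.4000015258789, -25.299999237060547], [23.0, -24.899999618530273], [22.200000762939453, 175.3000030517578]]
[-122.69470029   74.42385823   60.2460148 ] [-116.17533832   74.42346065   42.3995048 ] [ 1.19872018  0.78617038 -0.57131964] 11.05
[[ 0.343  0.     0.939]
 [-0.     1.    -0.   ]
 [-0.939  0.     0.343]] [-0.    0.22  2.29  0.13  0.29 -1.79]
[[[0.002, 0.0, 0.004], [-0.0, 0.0, 0.0], 0.6], [[0.001, 0.0, 0.004], [-0.0, 0.0, 0.0], 0.6], [[0.002, 0.0, 0.005], [-0.0, 0.1, 0.0], 0.6], [[0.002, 0.001, 0.004], [-0.0, -0.0, 0.0], 0.6]]
[[[0.001, -0.0, 0.004], [-0.0, -0.0, 0.0], 0.6], [[0.002, -0.0, 0.004], [-0.0, -0.0, 0.0], 0.6], [[0.001, -0.0, 0.004], [-0.0, -0.0, 0.0], 0.6], [[0.002, -0.0, 0.004], [-0.0, -0.0, 0.0], 0.6], [[0.001, -0.0, 0.005], [-0.0, -0.0, 0.0], 0.6], [[0.002, -0.0, 0.004], [-0.0, -0.0, 0.0], 0.6], [[0.001, -0.0, 0.004], [-0.0, -0.0, 0.0], 0.6], [[0.002, -0.0, 0.004], [-0.0, -0.0, 0.0], 0.6]]
```

{"op": "play_rows", "data": {"plan": [[[0.002,0,0.005],[0,0,0],0.6],[[0.002,0,0.005],[0,0,0],0.6],[[0.002,0,0.005],[0,0,0],0.6],[[0.002,0,0.005],[0,0,0],0.6],[[0.002,0,0.005],[0,0,0],0.6],[[0.002,0,0.005],[0,0,0],0.6],[[0.002,0,0.005],[0,0,0],0.6]]}}

```text
time_s: 11.75
tcp_pos: [0.5278, 0.059, 0.0603]
ee_rot: [[0.344, -0.106, 0.933], [0.036, 0.994, 0.099], [-0.938, -0.0, 0.345]]
force: [-3.5, -1.0, 2.0]
opening: 0.602
```

```bash
python3 c.py .085 .12
```

```text
top [ 200  205   73   48 1936] (array([-9.6, 75. ]), array([199.8, 120.6]), 89.83) z [ 95.28607742 101.27278636 106.23629461]
corners [[-70.19999694824219, -24.700000762939453], [50.400001525878906, -25.100000381469727], [51.0, 174.6999969482422], [-69.5999984741211, 175.10000610351562]]
[-83.26693943  75.22135002  60.77125096] [-76.6637643   75.21508977  42.95558261] [ 0.52714464 -0.22198946 -0.5486143 ] 11.8
```

{"op": "play_rows", "data": {"plan": [[[0.001,0,0.003],[0,0,0],0.6],[[0.001,0,0.003],[0,0,0],0.6],[[0.001,0,0.002],[0,0,0],0.6],[[0,0,0],[0,0,0],0.6],[[-0.003,0,-0.008],[0,0,0],0.6],[[-0.015,0,-0.015],[0,0,0],0.6],[[-0.04,0,-0.01],[0,0,0],0.6],[[-0.04,0,0],[0,0,0],0.6]]}}

```text
time_s: 12.6
tcp_pos: [0.4678, 0.0529, 0.1392]
ee_rot: [[0.338, -0.105, 0.935], [0.036, 0.994, 0.099], [-0.94, 0.0, 0.34]]
force: [1.1, 0.8, 1.0]
opening: 0.598
```

```bash
python3 c.py .085 .12
python3 - <<'E'
from p import *
p,R,s=cur(); R1=tool(20,0);Rm=tool(15,30)
p,R=plan(p,R,tip([-20,200,150],Rm),Rm,8,.6)
p,R=plan(p,R,tip([0,197,42],R1),R1,7,.6)
E
```

```text
top [ 200  202   72   48 1954] (array([-0.1, 75. ]), array([121.3, 200.3]), 0.05) z [ 95.14122336 101.43358344 106.55734618]
corners [[-60.79999923706055, 175.10000610351562], [-60.70000076293945, -25.200000762939453], [60.599998474121094, -25.100000381469727], [60.5, 175.1999969482422]]
[-140.98552292   75.1944313   146.74617845] [-134.27919573   75.17722997  128.96908983] [-0.09445003  1.11385927  2.05421714] 12.65
[[[0.003, 0.016, 0.015], [7.2, 0.6, -2.3], 0.6], [[0.002, 0.018, 0.013], [7.1, 0.7, -2.3], 0.6], [[0.001, 0.019, 0.01], [7.2, 0.6, -2.3], 0.6], [[-0.0, 0.021, 0.008], [7.1, 0.7, -2.3], 0.6], [[-0.001, 0.021, 0.005], [7.2, 0.6, -2.3], 0.6], [[-0.002, 0.022, 0.003], [7.1, 0.7, -2.3], 0.6], [[-0.003, 0.022, -0.001], [7.2, 0.6, -2.3], 0.6], [[-0.003, 0.022, -0.003], [7.1, 0.7, -2.3], 0.6]]
[[[0.015, 0.003, -0.002], [4.1, -0.7, -1.3], 0.6], [[0.016, 0.003, -0.003], [4.1, -0.7, -1.3], 0.6], [[0.015, 0.003, -0.003], [4.1, -0.7, -1.2], 0.6], [[0.015, 0.003, -0.003], [4.1, -0.7, -1.3], 0.6], [[0.015, 0.003, -0.004], [4.1, -0.7, -1.3], 0.6], [[0.015, 0.003, -0.005], [4.0, -0.7, -1.3], 0.6], [[0.014, 0.003, -0.004], [4.1, -0.7, -1.3], 0.6]]
```

{"op": "play_rows", "data": {"plan": [[[0.003,0.016,0.015],[7.2,0.6,-2.3],0.6],[[0.002,0.018,0.013],[7.1,0.7,-2.3],0.6],[[0.001,0.019,0.01],[7.2,0.6,-2.3],0.6],[[0,0.021,0.008],[7.1,0.7,-2.3],0.6],[[-0.001,0.021,0.005],[7.2,0.6,-2.3],0.6],[[-0.002,0.022,0.003],[7.1,0.7,-2.3],0.6],[[-0.003,0.022,-0.001],[7.2,0.6,-2.3],0.6],[[-0.003,0.022,-0.003],[7.1,0.7,-2.3],0.6]]}}

```text
time_s: 13.45
tcp_pos: [0.5541, 0.1886, 0.1592]
ee_rot: [[0.169, 0.745, 0.645], [-0.194, 0.667, -0.719], [-0.966, -0.004, 0.257]]
force: [0.9, -1.3, 0.7]
opening: 0.602
```

{"op": "play_rows", "data": {"plan": [[[0.015,0.003,-0.002],[4.1,-0.7,-1.3],0.6],[[0.016,0.003,-0.003],[4.1,-0.7,-1.3],0.6],[[0.015,0.003,-0.003],[4.1,-0.7,-1.2],0.6],[[0.015,0.003,-0.003],[4.1,-0.7,-1.3],0.6],[[0.015,0.003,-0.004],[4.1,-0.7,-1.3],0.6],[[0.015,0.003,-0.005],[4.0,-0.7,-1.3],0.6],[[0.014,0.003,-0.004],[4.1,-0.7,-1.3],0.6]]}}

```text
time_s: 14.15
tcp_pos: [0.5754, 0.1908, 0.0505]
ee_rot: [[0.068, 0.978, 0.196], [-0.336, 0.208, -0.919], [-0.94, -0.004, 0.342]]
force: [-0.3, 1.3, 0.4]
opening: 0.6
```

```bash
python3 c.py .085 .12
python3 - <<'E'
from p import *
p,R,s=cur(); print((RP.T@R).round(3),s["q"].round(2))
E
```

```text
top [ 200  202   72   48 1964] (array([-0.3, 74.9]), array([121., 200.]), 0.02) z [ 94.67475738 101.32794819 106.14898226]
corners [[-60.79999923706055, 174.89999389648438], [-60.79999923706055, -25.100000381469727], [60.20000076293945, -25.100000381469727], [60.20000076293945, 174.89999389648438]]
[-24.08410075 201.34229471  48.0362762 ] [-23.52227199 194.85619623  30.18648979] [ 0.82984928 -0.38607685 -0.84978086] 14.2
[[ 0.03   0.995  0.098]
 [-0.341  0.102 -0.934]
 [-0.939 -0.006  0.343]] [ 0.41  0.59  1.74 -0.43  0.94  0.48]
```

Run:
```python
from p import *
p,R,s=cur(); R1=tool(20)
p,R=plan(p,R,tip([0,195,42],R1),R1,4,.6)
p,R=plan(p,R,tip([0,155,42],R1),R1,4,.6)
```

```text
[[[-0.003, 0.006, 0.002], [1.4, 0.0, -0.4], 0.6], [[-0.002, 0.006, 0.001], [1.4, 0.0, -0.4], 0.6], [[-0.003, 0.006, 0.001], [1.4, 0.0, -0.5], 0.6], [[-0.003, 0.006, 0.001], [1.4, 0.1, -0.4], 0.6]]
[[[0.003, -0.0, 0.009], [0.0, -0.0, 0.0], 0.6], [[0.004, -0.0, 0.01], [0.0, -0.0, 0.0], 0.6], [[0.003, -0.0, 0.009], [0.0, -0.0, 0.0], 0.6], [[0.004, -0.0, 0.01], [0.0, -0.0, 0.0], 0.6]]
```

{"op": "play_rows", "data": {"plan": [[[-0.003,0.006,0.002],[1.4,0,-0.4],0.6],[[-0.002,0.006,0.001],[1.4,0,-0.4],0.6],[[-0.003,0.006,0.001],[1.4,0,-0.5],0.6],[[-0.003,0.006,0.001],[1.4,0.1,-0.4],0.6],[[0.003,0,0.008],[0,0,0],0.6],[[0.003,0,0.008],[0,0,0],0.6],[[0.003,0,0.008],[0,0,0],0.6],[[0.003,0,0.008],[0,0,0],0.6]]}}

```text
time_s: 15.0
tcp_pos: [0.6032, 0.1595, 0.0634]
ee_rot: [[0.039, 0.994, 0.102], [-0.338, 0.109, -0.935], [-0.94, 0.002, 0.341]]
force: [-0.3, 2.7, 2.8]
opening: 0.602
```

```bash
python3 c.py .085 .12
```

```text
top [ 208  202   72   48 1945] (array([-0.7, 53.3]), array([121.7, 200.8]), 0.23) z [ 94.41069842 101.32769035 106.46615464]
corners [[-62.0, 153.5], [-61.099998474121094, -47.29999923706055], [60.599998474121094, -46.900001525878906], [59.70000076293945, 153.89999389648438]]
[  0.42872541 165.67640786  63.18738106] [  0.46494061 159.17143898  45.33565654] [0.51959672 0.115281   0.38149509] 15.05
```

{"op": "play_rows", "data": {"plan": [[[0.003,0,0.008],[0,0,0],0.6],[[0.003,0,0.008],[0,0,0],0.6],[[0.003,0,0.008],[0,0,0],0.6],[[0.003,0,0.008],[0,0,0],0.6],[[0.003,0,0.008],[0,0,0],0.6],[[0.003,0,0.008],[0,0,0],0.6],[[0.003,0,0.008],[0,0,0],0.6],[[0.003,0,0.008],[0,0,0],0.6]]}}

```text
time_s: 15.85
tcp_pos: [0.6105, 0.0911, 0.0622]
ee_rot: [[0.038, 0.994, 0.102], [-0.339, 0.109, -0.934], [-0.94, 0.001, 0.341]]
force: [-0.8, 4.0, 3.9]
opening: 0.601
```

```bash
cat > e.py <<'E'
# edges of the carton top from depth: near (-x) edge and +y edge in press frame, fit lines
from p import *
im,d,c=shot("top"); W=cloud(d,c); hsv=cv2.cvtColor(im,cv2.COLOR_RGB2HSV)
P=(W-PO)@RP*1000
m=(abs(P[...,2]-101)<9)&(abs(P[...,0])<90)&(P[...,1]<160)&(P[...,1]>-150)
X,Y=P[m][:,0],P[m][:,1]
b=[(np.percentile(X[(Y>=y)&(Y<y+10)],1)) for y in range(-120,60,10) if ((Y>=y)&(Y<y+10)).sum()>8]
yy=[y+5 for y in range(-120,60,10) if ((Y>=y)&(Y<y+10)).sum()>8]
e=[(np.percentile(Y[(X>=x)&(X<x+10)],99)) for x in range(-50,50,10) if ((X>=x)&(X<x+10)).sum()>8]
xx=[x+5 for x in range(-50,50,10) if ((X>=x)&(X<x+10)).sum()>8]
def lf(a,b):
    k=np.polyfit(a,b,1); return k.round(4), np.round(b,1)
print("x edge(y):",lf(yy,b)); print("y edge(x):",lf(xx,e), "xmax",np.percentile(X,99.5),"z",np.median(P[m][:,2]))
p,R,s=cur(); print("tip",pr(p+R[:,0]*.019).round(1),s["force"].round(1),s["time_s"])
E
python3 e.py
```

```text
x edge(y): (array([ 1.4000e-03, -6.0167e+01]), array([-59.3, -60.7, -60.6, -60.7, -60.7, -60.5, -59.8, -60.2, -60.5,
       -59.5, -60.8, -60. , -60. , -60.1, -60.1, -59.4, -60.9, -60. ]))
y edge(x): (array([-7.45000e-02,  9.79249e+01]), array([107.9, 119.3, 110.8,  82.7,  82.2,  81.7,  83.2,  88.7, 105.9,
       116.9])) xmax 59.10646532077314 z 101.6981198273497
tip [ 0.7 90.5 44.3] [0.6 0.  0.4] 15.9
```

{"op": "play_rows", "data": {"plan": [[[0.001,0,0.003],[0,0,0],0.6],[[0.001,0,0.003],[0,0,0],0.6],[[0.001,0,0.003],[0,0,0],0.6],[[0.001,0,0.002],[0,0,0],0.6],[[0,0,0.001],[0,0,0],0.6]]}}

```text
time_s: 16.4
tcp_pos: [0.6116, 0.0791, 0.0622]
ee_rot: [[0.037, 0.994, 0.103], [-0.339, 0.109, -0.934], [-0.94, 0.0, 0.341]]
force: [-0.6, 2.8, -1.5]
opening: 0.603
```

{"op": "play_rows", "data": {"plan": [[[0,0,0.001],[0,0,0],0.6],[[0.0,0,0.001],[0,0,0],0.6],[[0.001,0,0.001],[0,0,0],0.6]]}}

```text
time_s: 16.7
tcp_pos: [0.6119, 0.0787, 0.0621]
ee_rot: [[0.038, 0.994, 0.101], [-0.335, 0.108, -0.936], [-0.942, 0.002, 0.337]]
force: [-3.9, 12.1, 4.2]
opening: 0.597
```

{"op": "play_rows", "data": {"plan": [[[-0.005,0,-0.008],[0,0,0],0.6],[[-0.01,0,-0.02],[0,0,0],0.6],[[-0.04,0,-0.01],[0,0,0],0.6],[[-0.045,0,-0.005],[0,0,0],0.6],[[0,0,0],[0,0,0],0.6]]}}

```text
time_s: 17.2
tcp_pos: [0.6086, 0.1535, 0.1489]
ee_rot: [[0.051, 0.994, 0.102], [-0.337, 0.113, -0.935], [-0.94, 0.013, 0.34]]
force: [-0.1, -0.4, 0.2]
opening: 0.604
```

```bash
python3 e.py; python3 c.py .085 .12
python3 - <<'E'
from p import *
p,R,s=cur(); R1=tool(20,90);Rm=tool(12,75)
p,R=plan(p,R,tip([-140,40,140],Rm),Rm,11,.6)
p,R=plan(p,R,tip([-95,-35,42],R1),R1,5,.6)
E
```

```text
x edge(y): (array([ 3.00000e-04, -6.02402e+01]), array([-60.1, -59.2, -60.5, -60.1, -61.1, -60.8, -60.2, -60.4, -60.4,
       -59.7, -60.7, -60.6, -59.9, -59.8, -60.4, -60.2, -60.3, -59.9]))
y edge(x): (array([-5.00000e-04,  7.01372e+01]), array([70.9, 69.2, 69.3, 71.1, 70.5, 69.4, 70.3, 71.3, 70.1, 69.4])) xmax 59.19353503575686 z 101.72944935221705
tip [  3.9 153.  128.4] [-0.8 -0.5 -0.1] 17.25
top [ 235  199   73   48 1809] (array([ -0.9, -27.8]), array([120.4, 199.4]), 0.19) z [ 95.21287573 101.2954428  106.43454617]
corners [[-61.400001525878906, 71.69999694824219], [-60.79999923706055, -127.69999694824219], [59.599998474121094, -127.30000305175781], [59.0, 72.0999984741211]]
[  1.73964974 158.51504758 143.87189789] [  1.85049388 152.0170141  126.01795506] [ 0.0905346  -0.45369382  0.22098363] 17.3
[[[0.002, -0.013, 0.01], [-6.5, 0.6, 1.9], 0.6], [[0.002, -0.015, 0.009], [-6.6, 0.7, 1.8], 0.6], [[0.001, -0.015, 0.007], [-6.5, 0.6, 1.9], 0.6], [[0.001, -0.017, 0.006], [-6.5, 0.6, 1.8], 0.6], [[-0.0, -0.016, 0.003], [-6.6, 0.7, 1.9], 0.6], [[-0.001, -0.017, 0.002], [-6.5, 0.6, 1.8], 0.6], [[-0.001, -0.017, -0.0], [-6.5, 0.6, 1.9], 0.6], [[-0.001, -0.017, -0.003], [-6.6, 0.7, 1.9], 0.6]]
[[[-0.003, -0.016, -0.004], [-6.5, 0.6, 1.8], 0.6], [[-0.002, -0.016, -0.006], [-6.5, 0.7, 1.9], 0.6], [[-0.003, -0.015, -0.008], [-6.6, 0.6, 1.8], 0.6]]
[[[0.022, -0.012, 0.008], [-2.9, -1.6, 0.8], 0.6], [[0.022, -0.014, 0.006], [-2.9, -1.6, 0.9], 0.6], [[0.021, -0.013, 0.005], [-2.8, -1.6, 0.8], 0.6], [[0.022, -0.015, 0.004], [-2.9, -1.6, 0.8], 0.6], [[0.022, -0.015, 0.003], [-2.9, -1.6, 0.8], 0.6]]
```

{"op": "play_rows", "data": {"plan": [[[0.002,-0.013,0.01],[-6.5,0.6,1.9],0.6],[[0.002,-0.015,0.009],[-6.6,0.7,1.8],0.6],[[0.001,-0.015,0.007],[-6.5,0.6,1.9],0.6],[[0.001,-0.017,0.006],[-6.5,0.6,1.8],0.6],[[0,-0.016,0.003],[-6.6,0.7,1.9],0.6],[[-0.001,-0.017,0.002],[-6.5,0.6,1.8],0.6],[[-0.001,-0.017,0],[-6.5,0.6,1.9],0.6],[[-0.001,-0.017,-0.003],[-6.6,0.7,1.9],0.6]]}}

```text
time_s: 18.1
tcp_pos: [0.5051, 0.0529, 0.1507]
ee_rot: [[0.197, 0.486, 0.851], [-0.134, 0.873, -0.468], [-0.971, -0.021, 0.237]]
force: [0.1, -0.1, -0.3]
opening: 0.6
```

{"op": "play_rows", "data": {"plan": [[[-0.003,-0.016,-0.004],[-6.5,0.6,1.8],0.6],[[-0.002,-0.016,-0.006],[-6.5,0.7,1.9],0.6],[[-0.003,-0.015,-0.008],[-6.6,0.6,1.8],0.6],[[0,0,0],[0,0,0],0.6]]}}

```text
time_s: 18.5
tcp_pos: [0.4681, 0.0161, 0.1548]
ee_rot: [[0.196, 0.16, 0.967], [-0.034, 0.987, -0.156], [-0.98, -0.002, 0.199]]
force: [0.3, -0.4, 0.3]
opening: 0.599
```

Run:
```python
from p import *
p,R,s=cur(); R1=tool(20,90);print((RP.T@R).round(2),s["q"].round(2),pr(p+R[:,0]*.019))
p,R=plan(p,R,tip([-95,-35,42],R1),R1,8,.6)
```

```text
[[ 0.19  0.26  0.95]
 [-0.05  0.96 -0.26]
 [-0.98 -0.    0.2 ]] [-0.04  0.03  2.2  -0.04  0.72 -1.43] [-144.92697941   37.96113423  136.15592393]
[[[0.013, -0.007, 0.006], [-1.8, -1.1, 0.5], 0.6], [[0.014, -0.008, 0.005], [-1.9, -1.0, 0.6], 0.6], [[0.013, -0.008, 0.004], [-1.8, -1.1, 0.5], 0.6], [[0.013, -0.008, 0.004], [-1.8, -1.0, 0.5], 0.6], [[0.013, -0.009, 0.004], [-1.8, -1.1, 0.6], 0.6], [[0.014, -0.008, 0.003], [-1.9, -1.0, 0.5], 0.6], [[0.013, -0.009, 0.003], [-1.8, -1.1, 0.5], 0.6], [[0.013, -0.009, 0.002], [-1.8, -1.1, 0.5], 0.6]]
```

{"op": "play_rows", "data": {"plan": [[[0.013,-0.007,0.006],[-1.8,-1.1,0.5],0.6],[[0.014,-0.008,0.005],[-1.9,-1.0,0.6],0.6],[[0.013,-0.008,0.004],[-1.8,-1.1,0.5],0.6],[[0.013,-0.008,0.004],[-1.8,-1.0,0.5],0.6],[[0.013,-0.009,0.004],[-1.8,-1.1,0.6],0.6],[[0.014,-0.008,0.003],[-1.9,-1.0,0.5],0.6],[[0.013,-0.009,0.003],[-1.8,-1.1,0.5],0.6],[[0.013,-0.009,0.002],[-1.8,-1.1,0.5],0.6]]}}

```text
time_s: 19.3
tcp_pos: [0.5266, -0.05, 0.0607]
ee_rot: [[0.344, -0.106, 0.933], [0.037, 0.994, 0.099], [-0.938, 0.0, 0.346]]
force: [0.8, -0.3, -0.1]
opening: 0.598
```

{"op": "play_rows", "data": {"plan": [[[0.002,0,0.005],[0,0,0],0.6],[[0.002,0,0.005],[0,0,0],0.6],[[0.002,0,0.005],[0,0,0],0.6],[[0.001,0,0.003],[0,0,0],0.6],[[0.001,0,0.003],[0,0,0],0.6],[[0,0,0.001],[0,0,0],0.6]]}}

```text
time_s: 19.9
tcp_pos: [0.5488, -0.0468, 0.0623]
ee_rot: [[0.343, -0.108, 0.933], [0.038, 0.994, 0.101], [-0.939, 0.001, 0.345]]
force: [-7.8, -2.7, 4.2]
opening: 0.596
```

Run:
```python
from p import *
p,R,s=cur(); print((RP.T@R).round(2),pr(p+R[:,0]*.019),s["force"])
```

```text
[[ 0.34 -0.    0.94]
 [ 0.    1.    0.  ]
 [-0.94  0.    0.34]] [-68.33960843 -32.04406812  44.44125769] [-7.78261553 -2.72116894  4.20473815]
```

{"op": "play_rows", "data": {"plan": [[[0,0,0.001],[0,0,0],0.6],[[0,0,0.001],[0,0,0],0.6],[[0,0,0],[0,0,0],0.6]]}}

```text
time_s: 20.2
tcp_pos: [0.5489, -0.0468, 0.0623]
ee_rot: [[0.34, -0.108, 0.934], [0.038, 0.994, 0.101], [-0.94, 0.001, 0.342]]
force: [-10.3, -4.1, 6.1]
opening: 0.595
```

{"op": "play_rows", "data": {"plan": [[[-0.002,0,-0.008],[0,0,0],0.4],[[-0.01,0,-0.02],[0,0,0],0.2],[[-0.045,0,-0.015],[0,0,0],0.0],[[-0.05,0,0],[0,0,0],0.0],[[-0.05,0,0],[0,0,0],0.0],[[-0.05,0,0],[0,0,0],0.0],[[-0.05,0,0],[0,0,0],0.0]]}}

```text
time_s: 20.9
tcp_pos: [0.4221, -0.0607, 0.2915]
ee_rot: [[0.347, -0.107, 0.932], [0.036, 0.994, 0.101], [-0.937, -0.001, 0.349]]
force: [1.6, -0.5, 0.7]
opening: -0.0
```

```bash
python3 e.py; python3 c.py .085 .12
python3 - <<'E'
from p import *
p,R,s=cur(); print((RP.T@R).round(2),pr(p+R[:,0]*.019))
im,d,c=shot("top"); save(cv2.resize(im[150:290,160:350],None,fx=4,fy=4),"pics/d.png")
R1=tool(0,45)
p,R=plan(p,R,tip([0,-75,320],R1),R1,8,0)
E
```

```text
x edge(y): (array([-1.00000e-04, -5.92267e+01]), array([-59.4, -59. , -59. , -59.4, -59. , -59.6, -59.4, -58.7, -59.4,
       -59.7, -58.7, -59.1, -59.6, -58.6, -59.3, -59.5, -59.3, -59.3]))
y edge(x): (array([7.30000e-03, 7.01552e+01]), array([69.8, 69. , 69.5, 71.3, 70.5, 69.6, 71.2, 70.9, 70.2, 69.6])) xmax 60.517614011689126 z 101.58413043334765
tip [-192.5  -34.5  283.4] [1.2 0.9 4.6] 20.95
top [ 235  199   73   48 1810] (array([  0.2, -27.8]), array([120.6, 199.4]), 0.05) z [ 95.34236464 101.51371558 106.25298645]
corners [[-60.20000076293945, 71.80000305175781], [-60.0, -127.5999984741211], [60.599998474121094, -127.4000015258789], [60.400001525878906, 72.0]]
[-198.23098128  -34.80650452  298.70873382] [-191.32678756  -34.94779682  281.00810825] [ 0.05171191 -0.60667979  0.52228849] 21.0
[[ 0.36 -0.    0.93]
 [-0.01  1.    0.  ]
 [-0.93 -0.01  0.36]] [-191.32678756  -34.94779682  281.00810825]
[[[0.004, -0.005, 0.025], [5.6, 2.5, -1.0], 0], [[0.004, -0.003, 0.025], [5.6, 2.6, -1.0], 0], [[0.002, 0.0, 0.026], [5.5, 2.5, -1.0], 0], [[0.001, 0.003, 0.026], [5.6, 2.6, -1.0], 0], [[-0.0, 0.005, 0.025], [5.6, 2.5, -1.0], 0], [[-0.002, 0.007, 0.025], [5.6, 2.6, -1.0], 0], [[-0.002, 0.01, 0.023], [5.5, 2.5, -0.9], 0], [[-0.004, 0.012, 0.023], [5.6, 2.6, -1.0], 0]]
```

View pics/d.png

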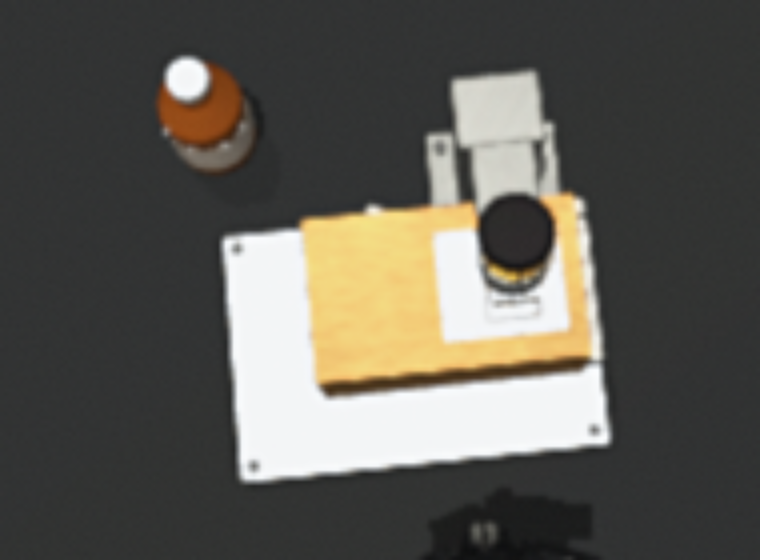

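Run:
```python
from p import *
p,R,s=cur(); R1=tool(0,90)
p,R=plan(p,R,tip([0,-75,290],R1),R1,8,0)
```

```text
[[[0.007, -0.005, 0.024], [0.0, 2.6, 0.0], 0], [[0.007, -0.005, 0.024], [0.0, 2.6, 0.1], 0], [[0.005, -0.006, 0.024], [0.1, 2.7, 0.0], 0], [[0.004, -0.005, 0.025], [-0.0, 2.6, 0.1], 0], [[0.002, -0.005, 0.025], [-0.0, 2.6, -0.0], 0], [[0.002, -0.005, 0.025], [0.0, 2.6, 0.0], 0], [[0.001, -0.005, 0.025], [0.0, 2.7, 0.1], 0], [[-0.001, -0.005, 0.025], [0.1, 2.6, 0.0], 0]]
```

{"op": "play_rows", "data": {"plan": [[[0.007,-0.005,0.024],[0,2.6,0],0],[[0.007,-0.005,0.024],[0,2.6,0.1],0],[[0.005,-0.006,0.024],[0.1,2.7,0],0],[[0.004,-0.005,0.025],[0,2.6,0.1],0],[[0.002,-0.005,0.025],[0,2.6,0],0],[[0.002,-0.005,0.025],[0,2.6,0],0],[[0.001,-0.005,0.025],[0,2.7,0.1],0],[[-0.001,-0.005,0.025],[0.1,2.6,0],0]]}}

```text
time_s: 21.85
tcp_pos: [0.6264, -0.08, 0.2983]
ee_rot: [[-0.017, -0.105, 0.994], [0.004, 0.994, 0.105], [-1.0, 0.006, -0.017]]
force: [0.5, 0.5, 0.0]
opening: -0.003
```

{"op": "play_rows", "data": {"plan": [[[0,0,0],[0,0,0],0]]}}

```text
time_s: 21.95
tcp_pos: [0.6288, -0.0801, 0.2973]
ee_rot: [[-0.015, -0.105, 0.994], [0.004, 0.994, 0.105], [-1.0, 0.006, -0.014]]
force: [-1.0, 0.4, 0.2]
opening: -0.002
```

Run:
```python
from p import *
p,R,s=cur(); R1=tool(0,90);print((RP.T@R).round(3),pr(p+R[:,0]*.019),s["force"])
p,R=plan(p,R,tip([0,-75,264],R1),R1,5,0)
```

```text
[[-0.014 -0.001  1.   ]
 [ 0.006  1.     0.001]
 [-1.     0.006 -0.014]] [  0.91982659 -73.44947018 278.27139999] [-0.95650916  0.43758397  0.23990024]
[[[0.003, -0.0, -0.0], [0.0, -0.2, -0.1], 0], [[0.003, -0.001, -0.0], [0.0, -0.1, -0.0], 0], [[0.003, 0.0, -0.001], [0.0, -0.2, -0.1], 0], [[0.002, -0.0, 0.0], [0.0, -0.1, -0.1], 0], [[0.003, -0.0, -0.0], [0.0, -0.2, -0.0], 0]]
```

{"op": "play_rows", "data": {"plan": [[[0.006,-0.001,-0.001],[0,-0.4,-0.2],0],[[0.005,0,0],[0,-0.4,-0.1],0],[[0.005,0,0],[0,0,0],0],[[0.005,0,0],[0,0,0],0],[[0.005,0,0],[0,0,0],0],[[0,0,0],[0,0,0],0]]}}

```text
time_s: 22.55
tcp_pos: [0.6242, -0.0815, 0.2752]
ee_rot: [[0.001, -0.104, 0.995], [0.0, 0.995, 0.104], [-1.0, 0.0, 0.001]]
force: [-3.0, 0.8, 4.2]
opening: 0.002
```

{"op": "play_rows", "data": {"plan": [[[0.003,0,0],[0,0,0],0],[[0.003,0,0],[0,0,0],0],[[0.002,0,0],[0,0,0],0],[[0.002,0,0],[0,0,0],0],[[0,0,0],[0,0,0],0]]}}

```text
time_s: 23.05
tcp_pos: [0.6248, -0.0816, 0.2661]
ee_rot: [[0.002, -0.104, 0.995], [0.0, 0.995, 0.104], [-1.0, -0.0, 0.002]]
force: [-3.5, 0.1, 5.7]
opening: -0.001
```

{"op": "play_rows", "data": {"plan": [[[0.002,0,0],[0,0,0],0],[[0.002,0,0],[0,0,0],0],[[0.002,0,0],[0,0,0],0],[[0.001,0,0],[0,0,0],0],[[0.001,0,0],[0,0,0],0],[[0,0,0],[0,0,0],0]]}}

```text
time_s: 23.65
tcp_pos: [0.6249, -0.0816, 0.2594]
ee_rot: [[0.003, -0.104, 0.995], [-0.0, 0.995, 0.104], [-1.0, -0.0, 0.003]]
force: [-4.9, 0.3, 9.3]
opening: 0.003
```

{"op": "play_rows", "data": {"plan": [[[0.001,0,0],[0,0,0],0],[[0.001,0,0],[0,0,0],0],[[0,0,0],[0,0,0],0]]}}

```text
time_s: 23.95
tcp_pos: [0.6248, -0.0817, 0.2577]
ee_rot: [[0.003, -0.104, 0.995], [-0.0, 0.995, 0.104], [-1.0, -0.0, 0.003]]
force: [-6.1, 0.9, 10.0]
opening: -0.0
```

{"op": "play_rows", "data": {"plan": [[[0.001,0,-0.001],[0,0,0],0],[[0.001,0,0],[0,0,0],0],[[0,0,0],[0,0,0],0]]}}

```text
time_s: 24.25
tcp_pos: [0.6248, -0.0817, 0.2563]
ee_rot: [[0.005, -0.104, 0.995], [-0.0, 0.995, 0.104], [-1.0, -0.001, 0.005]]
force: [-4.4, 0.9, 11.0]
opening: 0.001
```

{"op": "play_rows", "data": {"plan": [[[0.001,0,0],[0,0,0],0],[[0,0,0],[0,0,0],0]]}}

```text
time_s: 24.45
tcp_pos: [0.6248, -0.0817, 0.2555]
ee_rot: [[0.005, -0.104, 0.995], [-0.0, 0.995, 0.104], [-1.0, -0.001, 0.005]]
force: [-5.5, 0.8, 11.5]
opening: -0.001
```

{"op": "play_rows", "data": {"plan": [[[0.001,0,0],[0,0,0],0],[[0.001,0,0],[0,0,0],0],[[0,0,0],[0,0,0],0]]}}

```text
time_s: 24.75
tcp_pos: [0.6248, -0.0817, 0.2548]
ee_rot: [[0.005, -0.105, 0.995], [-0.0, 0.995, 0.105], [-1.0, -0.001, 0.005]]
force: [-6.2, 1.8, 16.1]
opening: -0.005
```

{"op": "play_rows", "data": {"plan": [[[0.001,0,0],[0,0,0],0],[[0.001,0,0],[0,0,0],0],[[0,0,0],[0,0,0],0]]}}

```text
time_s: 25.05
tcp_pos: [0.6248, -0.0817, 0.2548]
ee_rot: [[0.006, -0.105, 0.995], [-0.0, 0.995, 0.105], [-1.0, -0.001, 0.006]]
force: [-8.9, 2.2, 21.7]
opening: -0.002
```

{"op": "play_rows", "data": {"plan": [[[0,0,0],[0,0,0],0],[[0,0,0],[0,0,0],0],[[0,0,0],[0,0,0],0],[[-0.005,0,0],[0,0,0],0],[[-0.012,0,0],[0,0,0],0],[[-0.02,0,0],[0,0,0],0],[[-0.03,0,0],[0,0,0],0],[[-0.04,0,0],[0,0,0],0]]}}

```text
time_s: 25.85
tcp_pos: [0.6231, -0.0816, 0.3536]
ee_rot: [[-0.001, -0.104, 0.995], [0.001, 0.995, 0.104], [-1.0, 0.001, -0.0]]
force: [0.3, 1.1, 0.6]
opening: -0.0
```

{"op": "play_rows", "data": {"plan": [[[-0.03,0,-0.04],[0,0,0],0],[[-0.01,0,-0.05],[0,0,0],0],[[0,0,-0.05],[0,0,0],0],[[0,0,-0.05],[0,0,0],0],[[0,0,0],[0,0,0],0]]}}

```text
time_s: 26.35
tcp_pos: [0.4305, -0.1012, 0.3933]
ee_rot: [[0.0, -0.103, 0.995], [-0.0, 0.995, 0.103], [-1.0, -0.0, 0.0]]
force: [0.3, 0.2, -0.1]
opening: 0.004
```

```bash
python3 e.py; python3 c.py .085 .12
python3 - <<'E'
from p import *
im,d,c=shot("top"); W=cloud(d,c); m=(W[...,2]>.23)&(abs(W[...,0]-.628)<.035)&(abs(W[...,1]+.081)<.035); print("knob",pr(np.median(W[m],0)))
im,d,c=shot("scene"); save(cv2.resize(im[100:350,120:440],None,fx=2.4,fy=2.4),"pics/f.png")
E
```

```text
x edge(y): (array([-4.30000e-02, -5.69936e+01]), array([-59.3, -59.4, -58.7, -58.4, -41.9, -38.6, -42.7, -53. , -58.7,
       -58.9, -58.9, -58.8, -59.5, -58.3, -59.4, -58.7, -59.9, -59.6]))
y edge(x): (array([-1.20000e-03,  7.01426e+01]), array([71. , 68.8, 69.5, 71.3, 70.6, 69.5, 70.1, 71.1, 70.1, 69.4])) xmax 60.114418894999496 z 101.68581238815925
tip [-195.   -74.4  375.2] [0.4 0.2 0. ] 26.4
top [ 235  201   46   46 1426] (array([0.1, 8.2]), array([120.9, 126.4]), 0.56) z [ 95.59850326 101.54347147 106.55455546]
corners [[-61.0, 70.80000305175781], [-59.70000076293945, -55.599998474121094], [61.20000076293945, -54.400001525878906], [59.900001525878906, 72.0]]
[-193.16681218  -74.76280283  394.77783879] [-193.05436782  -74.78665085  375.77818649] [0.77744664 0.04971647 0.31249426] 26.45
knob [ -1.37818526 -74.48516221 259.27575776]
```

View pics/f.png

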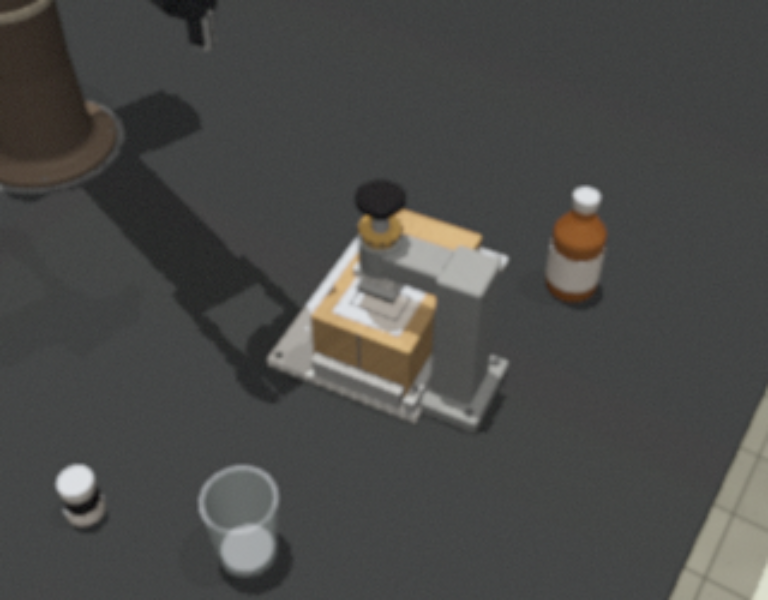

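```bash
python3 -c "
from bench import job; print(job.job_done())"
```

```text
the job is handed in; nothing more can be done
None
```

The carton is home in the press and coded, and the job was handed in at about 26.5 s, with no verdict reported.

- **Tipping:** I slid the carton against the loading edge and tipped it over with a push near the top. It dropped freely onto the bed, on its back with the label up.
- **Pushing home:** I pushed it to the fence side, then to the end stop (about 12 N on contact), then firmly against the fence (about 10 N). Before pressing, it measured x 0.2 mm with its bottom end at y 72 mm (home is 0 and 72). It was square to within 0.1° by the top outline.
- **Pressing:** I pressed the knob until it stopped moving, about 24 mm down. It stayed there for roughly 0.6 s at up to about 22 N, around 10 N more than it took to reach the stop. There was also a side load of up to about 9 N on the knob top.
- **Last checks:** The knob was back up at 259 mm (260 at rest). The carton's end edge had not moved, and the arm was clear of everything. In the last picture the bottles and the beaker looked undisturbed.
- **Disagreements:**
  - In the final top view the arm hid part of the carton, so its full outline could not be re-measured. The edge-line fit for its fence-side position was also thrown off there, but the parts still visible matched the earlier readings to about 1 mm.
  - The percentile edge check put the end at y 70 mm rather than 72, both before and after pressing, which I took as bias in that method.

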